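# Clamp the bowl with the cam fixture

### The arm

A 6-joint arm with a two-finger parallel gripper is mounted at the origin on the work surface. World frame = base frame: x ahead of the robot, y to its left, z up, the work surface at z = 0. Lengths are in m, angles in rad, forces in N, time in s.
With the tool pointing down it reaches from about 0.325 to 0.775 m from the base axis. Payload 5.5 kg.
Tool frame: the origin (TCP) lies at the very end of the fingers, on their centre line; the grasp point (between the pads) lies ctrl.hold_point_z behind it (ctrl.hold_point_z is the distance from the TCP to the grasp point, in m); z points along the fingers, y is the line along which they close (so a half turn about z gives the same grasp; the last joint's range is limited). The gripper opens to 85 mm and grips with 20 to 120 N. Pads are 22 mm wide; open, the fingers measure 114 mm over their backs; the gripper's body (76 mm by 85 mm) begins 54 mm behind the grasp point. The pads swing forward as they close: fully open they stand 13 mm farther back than shut.
Start: joints at [1.138, 0.091, 1.231, -0, 1.82, -0.057], TCP at [0.22, 0.558, 0.204] pointing down, gripper open.
Joint ranges: [-2.87, 2.87], [-0.86, 2.18], [0.17, 2.46], [-1.51, 4.65], [0.06, 2.69], [-2.65, 2.65]. Speed limits (rad/s): [2.57, 2.57, 3.01, 3.14, 3.14, 3.14].

### API

Orientations are given as a unit quaternion [x, y, z, w].
In Python, from cell import telemetry, optics, job, ctrl gives the robot as it stands.
- The arm moves only by the tool arm_command, never from a script. Its argument "series" is a list of rows, each an object with "grip": the gripper command: -1 is fully open, 1 is shut, values between are in proportion; "xyz": the shift along the tool's x, y, z in mm, a list of three; "dr": the turn, a rotation vector about the tool's x, y, z in degrees, a list of three. In form: [{"grip": grip, "xyz": [tx, ty, tz], "dr": [ax, ay, az]}, ...]. A call has 1 to 8 rows; each row shifts and turns the commanded pose from where the row before left it, along the tool's axes as they then stand; what a row does not reach is not made up. A row lasts 1/8 s, in which the tool goes at most 62.5 mm and 10.7 degrees, less where a joint would pass 70% of its speed; a pose out of reach is approached as far as the arm can. A call is refused whole if a number of a shift passes 62.5 or a number of a turn 10.7, either way. A call with a gripper value outside its range is refused whole. The fingers move at their own pace and stop on an object; "squeeze" is the grip in N (left out, the last holds). Time passes only in rows, so rows that do not move let the fingers close. It gives the time, the measured TCP pose, the force, the opening and the grip force at its end, in the units of the state.
- telemetry.get_state(): the state, without advancing time (a new reading comes with each control period).
- optics.get_image(name): name is "scene" or "top" or "wrist"; returns the picture (384x512x3 uint8, red, green, blue); there is no depth.
- optics.camera_info(name): a dict with "K" (3x3 intrinsics, pixels), "R" (3x3) and "t" (3): a world point X has camera coordinates R X + t; the wrist camera has in their place "tool_from_camera" (4x4, takes a point from camera to tool coordinates, whose origin is the TCP and whose axes are the flange's). Camera axes: x right, y down, z forward; pixel columns grow to the right and rows downward; lengths in m; the calibration is good to about 2 mm. A picture is of the moment at which its call begins: read the wrist's pose just before it. camera_info takes no time and is no camera call.
- job.job_done(): hands the job in; it is judged then, once.
The state is a dict: "time_s": time; "qpos": joint angles; "dq": joint speeds; "tau": joint torques, N m; "ee_pos": TCP position; "orientation": TCP orientation; "contact_force": force on the tool from outside, world axes, zero at the start; "wrist_torque": the same for the moment, N m; "grip_width": finger opening in m; "grasp_force": force on a finger pad.
Only numpy, scipy, OpenCV 4.12 (cv2) and the standard library are available. Lean on these libraries where they do the work, as an engineer would, in place of code of your own. Each camera call takes 0.05 s, during which the arm holds its last target. There are 200 camera calls.

### The job

One of the two hand-cranked cam fixtures on the decorating bench holds an upturned black bowl; the other is empty. On the fixture with the bowl, turn the crank anticlockwise (seen from above) until the follower's roller rests in the cam's dwell, so that the cork pad clamps the bowl, and then let go. Do not turn past the dwell, and leave the bowl sitting in its place.

Things in the scene. Friction and masses are not known exactly. Their poses are not given: they have to be found in the camera images.
- fixture: Fixture with the bowl: fixed aluminium plate 360x130x18 mm. Origin on the bench under the vertical camshaft; x runs along the plate to the bowl, z up. Steel plate cam (top 43 mm high), crank arm above it (top 61 mm), shaft end 67 mm. The cam pushes a brass roller, whose rod bears a sprung cork pad, along +x at the bowl; guide 58 mm high. A twin without a bowl stands beside it, unlisted.
- knob (a point): Centre of the upright round wooden handle on that fixture's crank arm: 24 mm across, 50 mm tall (62 to 112 mm above the bench; centre at 87), 70 mm from the camshaft's axis. It spins freely on its pin: grip it from above and lead it round without turning the gripper (its orientation means nothing). Turning takes 2 to 5 N; friction holds the crank where it is left.
- crank (a joint): Crank angle, rad, growing anticlockwise from above; stops at 0 (pad back) and 2.9; starts at 0 to 0.3. Arm direction from the fixture's x axis = value - 0.129. The cam's dwell (largest, constant radius, between two dark lines scribed on the cam) is at the roller from 1.2 to 2.2; at its middle, 1.7, the arm stands square to the plate. Before and after it the pad falls back.
- bowl_center (a point): Centre of the loose bowl on that fixture: black with small white blossoms, upside down, 124 mm across the rim, 68 mm tall, 250 g, z up. It rests on a seat 30 mm above the bench (bowl top at 98 mm), its centre 203 mm along x from the camshaft, before two steel pins. Being clamped shifts it a millimetre or so.
Mind the look-alikes: they are no part of the job. What is shaped like the part that bears bowl_center but blue or turquoise is not meant.

How it is judged:
At the end, for the whole second after the job is handed in: The crank of the fixture with the bowl stands still between 1.17 and 2.23 rad (the roller in the dwell, which is centred on 1.7 rad), and the bowl is within 15 mm of where it was, level within 10 degrees (value of joint crank between 1.17 and 2.23 rad and velocity of joint crank between -0.05 and 0.05 rad/s and distance of bowl_center from where it was at the start of the episode below 0.015 m and angle between bowl_center's own z axis and vertical below 0.17 rad); the robot touches nothing.
It fails at once if the crank is turned well past the dwell (value of joint crank above 2.5 rad).
It fails at once if the bowl is knocked off its place or tipped (distance of bowl_center from where it was at the start of the episode above 0.03 m or angle between bowl_center's own z axis and vertical above 0.35 rad).
It also fails if it takes over 32 s, if anything falls off the work surface, if the arm or the gripper's body presses on something with over 40 N, if the wrist force passes 120 N, or if a joint passes its speed limit or range.

## Working session

There is one attempt and no reset: what is moved stays moved. The work goes in short steps, Python scripts to look and compute and a tool call to move; the robot and the scene stay as the last step left them, time stands still between calls to the robot, and variables do not carry over. Pictures are saved under pics/ and viewed, at most 10 in all, crops included, and the job is handed in when it is done.

Besides the shell and the picture viewer there is one more tool, called by a JSON object that holds its "op" and its "data", one argument or row to a line. arm_command: Moves the arm, as the interface text tells. Its arguments: {"type":"object","properties":{"series":{"type":"array","items":{"type":"object","properties":{"grip":{"type":"number"},"xyz":{"type":"array","items":{"type":"number"}},"dr":{"type":"array","items":{"type":"number"}}}}},"squeeze":{"type":"number"}},"required":["series"]}

```bash
mkdir -p pics; python3 - <<'E'
from cell import telemetry, optics, ctrl
import cv2
for n in("top","scene"):
    im=optics.get_image(n); cv2.imwrite(f"pics/{n}0.png",cv2.resize(im[:,:,::-1],(800,600),interpolation=cv2.INTER_CUBIC))
s=telemetry.get_state(); print(s["ee_pos"],s["orientation"],s["time_s"],ctrl.hold_point_z)
E
```

```text
[0.22008185 0.55787044 0.20265246] [ 1.86790293e-01  9.82399427e-01 -8.40110435e-04 -2.14437293e-04] 0.1 0.0187
```

View pics/top0.png

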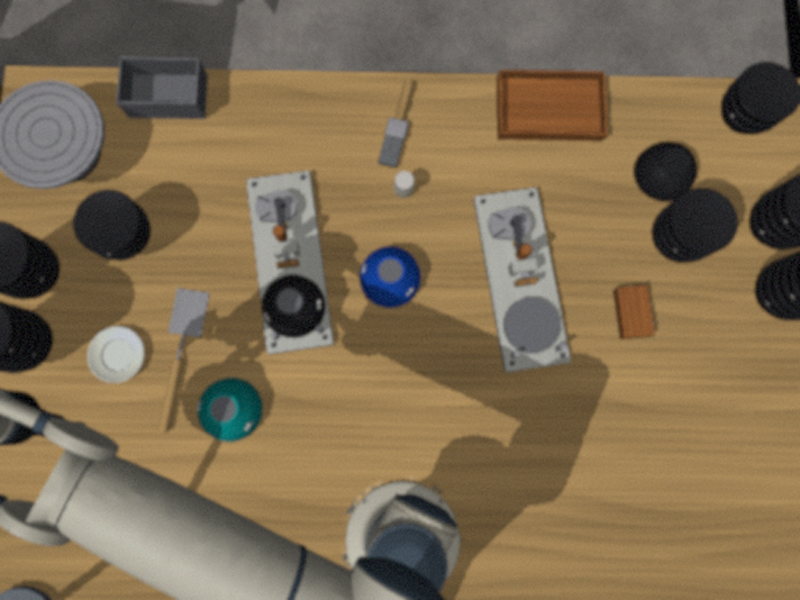

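View pics/scene0.png

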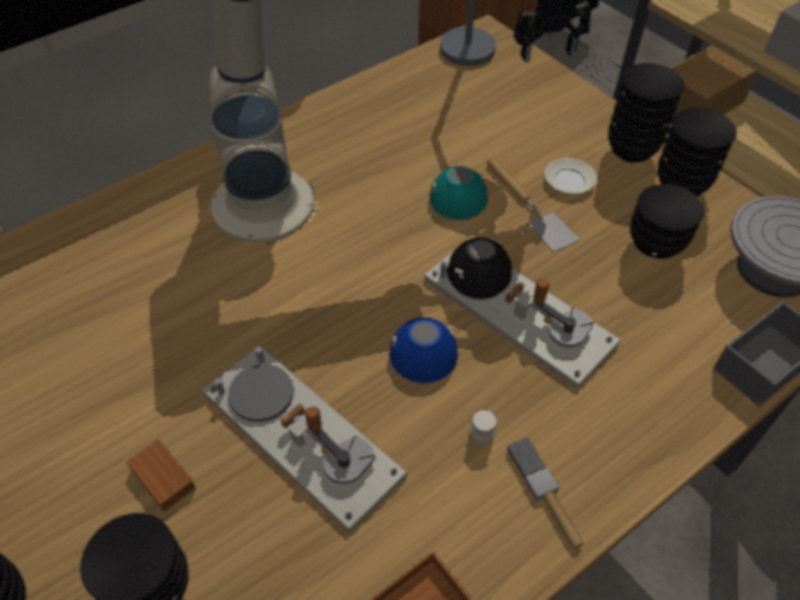

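Candidates for the target, in the top view: the bowl fixture's knob at (281,232), the twin's knob at (524,250), which has no bowl on its seat at (532,325), and the blue (390,277) and turquoise (230,409) bowls. I choose the fixture with the black bowl at (293,305) and its knob at (281,232). I'll check that with a crop.

```bash
python3 - <<'E'
from cell import optics
import cv2,numpy as np
im=optics.get_image("top"); c=im[105:230,150:220]
a=cv2.resize(c[:,:,::-1],None,fx=4.8,fy=4.8,interpolation=cv2.INTER_CUBIC)
im=optics.get_image("scene"); c=im[145:250,265:400]
b=cv2.resize(c[:,:,::-1],None,fx=3.3,fy=3.3,interpolation=cv2.INTER_CUBIC)
o=np.zeros((600,800,3),np.uint8);o[:a.shape[0],:a.shape[1]]=a;o[:b.shape[0],340:340+b.shape[1]]=b
cv2.imwrite("pics/c1.png",o)
E
```

```text
(no output)
```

View pics/c1.png

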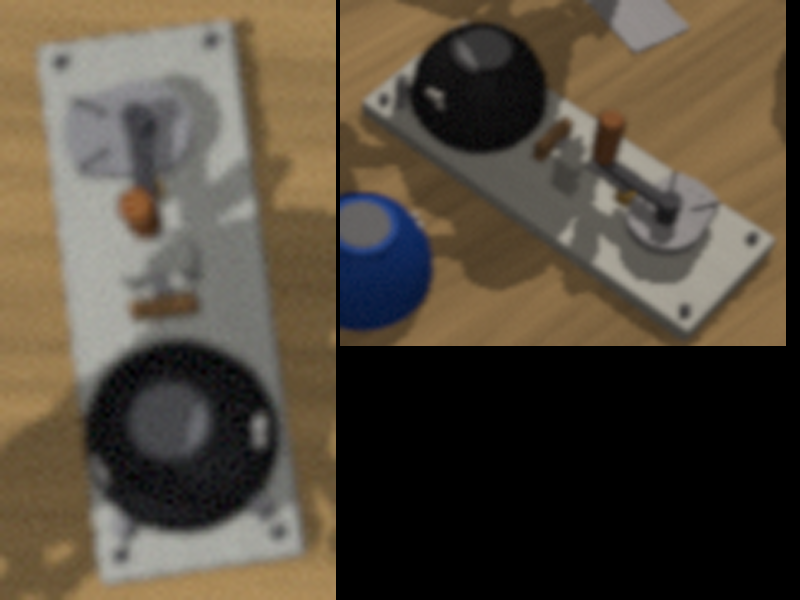

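The crop confirms it: the black bowl with white marks sits on this plate. Crop pixels in the top view are shaft (143,113), knob top (136,203), bowl (182,434), and plate corners (38,45), (232,20), (302,552) and (104,582). In the scene view the knob top is at (611,115) and the shaft at (668,200).

```bash
cat > h.py <<'E'
import numpy as np
from cell import optics
def plane(n,u,v,z):
    c=optics.camera_info(n);K,R,t=map(np.array,(c["K"],c["R"],c["t"]))
    d=R.T@np.linalg.solve(K,[u,v,1]);o=-R.T@t
    return o+d*(z-o[2])/d[2]
E
python3 - <<'E'
from h import *
T=lambda x,y,z:plane("top",150+x/4.8-.4,105+y/4.8-.4,z)
S=lambda x,y,z:plane("scene",265+(x-340)/3.3-.35,145+y/3.3-.35,z)
P=[T(*p,.018) for p in((38,45),(232,20),(302,552),(104,582))]
for p in P:print("corner",p)
print("lens",[np.linalg.norm(P[i]-P[(i+1)%4]) for i in range(4)])
x=(P[3]+P[2]-P[0]-P[1]);x/=np.linalg.norm(x);cen=sum(P)/4;print("x",x,"centre",cen)
sh=T(143,113,.067);print("shaft",sh,S(668,200,.067))
k=T(136,203,.112);print("knob",k,S(611,115,.112))
print("bowl",T(182,434,.035))
y=np.array([-x[1],x[0],0])
for kk in(k,S(611,115,.112)):
  d=kk-sh;print("r",np.hypot(d[0],d[1]),"crank",np.arctan2(d@y,d@x)+.129)
d=T(182,434,.035)-sh;print("bowl along",d@x,d@y, "shaft to ctr",(cen-sh)@x,(cen-sh)@y)
E
```

```text
corner [0.69952807 0.32303337 0.018     ]
corner [0.71900944 0.19550725 0.018     ]
corner [0.36585247 0.139464   0.018     ]
corner [0.34500145 0.26407241 0.018     ]
lens [np.float64(0.1290055647421732), np.float64(0.3575761360195613), np.float64(0.126340897989739), np.float64(0.35939605244722217)]
x [-0.98705149 -0.16040371  0.        ] centre [0.53234786 0.23051926 0.018     ]
shaft [0.63805067 0.24399529 0.067     ] [0.63672466 0.24585136 0.067     ]
knob [0.56670409 0.23873832 0.112     ] [0.56489127 0.2404833  0.112     ]
bowl [0.43779684 0.21602662 0.035     ]
r 0.07153998936581038 crank 0.04144958931089171
r 0.07324364882167486 crank 0.015868095917642433
bowl along 0.20214711784294562 -0.004514944981319335 shaft to ctr 0.10649572483424176 -0.003653587774423787
```

{"op": "arm_command", "data": {
  "series": [
    {"grip": -1, "xyz": [-25, -10, 0], "dr": [0, 0, 0]},
    {"grip": -1, "xyz": [-50, -19, 0], "dr": [0, 0, 0]},
    {"grip": -1, "xyz": [-50, -19, 0], "dr": [0, 0, 0]},
    {"grip": -1, "xyz": [-50, -19, 0], "dr": [0, 0, 0]},
    {"grip": -1, "xyz": [-50, -19, 0], "dr": [0, 0, 0]},
    {"grip": -1, "xyz": [-50, -19, 0], "dr": [0, 0, 0]},
    {"grip": -1, "xyz": [-50, -19, 0], "dr": [0, 0, 0]},
    {"grip": -1, "xyz": [-40, -16, 0], "dr": [0, 0, 0]}
  ],
  "squeeze": 40
}}

```text
time_s: 1.2
ee_pos: [0.5096, 0.2922, 0.2033]
orientation: [0.187, 0.982, -0.0, -0.0]
contact_force: [0.3, 0.5, 0.1]
grip_width: 0.0853
grasp_force: 0.0
```

{"op": "arm_command", "data": {
  "series": [
    {"grip": -1, "xyz": [0, 0, 0], "dr": [0, 0, -10]},
    {"grip": -1, "xyz": [0, 0, 0], "dr": [0, 0, -10]},
    {"grip": -1, "xyz": [0, 0, 0], "dr": [0, 0, -10]},
    {"grip": -1, "xyz": [0, 0, 0], "dr": [0, 0, 0]},
    {"grip": -1, "xyz": [0, 0, 0], "dr": [0, 0, 0]}
  ]
}}

```text
time_s: 1.82
ee_pos: [0.5083, 0.294, 0.2035]
orientation: [-0.072, 0.997, -0.0, -0.0]
contact_force: [-0.4, 0.3, -0.2]
grip_width: 0.0853
grasp_force: 0.0
```

```bash
cat >> h.py <<'E'
import cv2
from cell import telemetry
from scipy.spatial.transform import Rotation as Ro
def wrist(name):
    s=telemetry.get_state();im=optics.get_image("wrist")
    cv2.imwrite(name,cv2.resize(im[:,:,::-1],(800,600),interpolation=cv2.INTER_CUBIC))
    c=optics.camera_info("wrist");M=np.eye(4);M[:3,:3]=Ro.from_quat(s["orientation"]).as_matrix();M[:3,3]=s["ee_pos"]
    np.savez("w.npz",M=M@np.array(c["tool_from_camera"]),K=c["K"]);return s
def wp(x,y,z):
    d=np.load("w.npz");M,K=d["M"],d["K"];r=M[:3,:3]@np.linalg.solve(K,[x*.64+.14-.5+.32-.32,y*.64-.18,1]);o=M[:3,3]
    return o+r*(z-o[2])/r[2]
E
sed -i 's/x\*.64+.14-.5+.32-.32/x*.64-.18/' h.py
python3 -c "
from h import *
s=wrist('pics/w1.png');print(s['time_s'],s['ee_pos'],s['orientation'],s['contact_force'])"
```

```text
1.825 [0.50827895 0.29398386 0.20354192] [-7.22128126e-02  9.97389239e-01 -4.57152238e-05 -1.16407946e-04] [-0.35664259  0.31206044 -0.24007914]
```

View pics/w1.png

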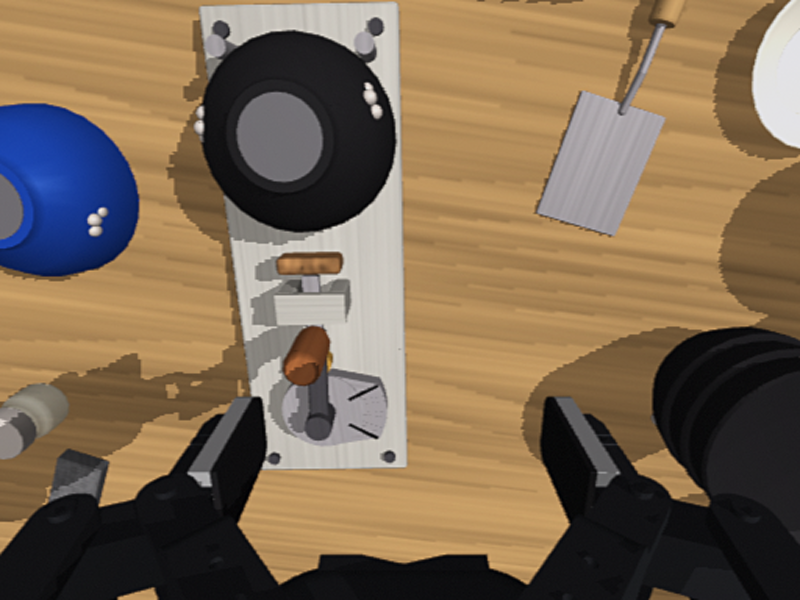

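The wrist view shows the black bowl's fixture below. The knob top is at (301,373), the shaft end at (318,428), and the knob's foot sits on the arm near (315,345).

```bash
python3 -c "
from h import *
k=wp(301,373,.112);s=wp(318,428,.067)
print(k,s,np.linalg.norm((k-s)[:2]))
print('dir crank',np.arctan2(*(k-s)[1::-1])%(2*np.pi)-(np.arctan2(-.1604,-.987)%(2*np.pi))+.129)
st=telemetry.get_state();R=Ro.from_quat(st['orientation']).as_matrix();print('tool shift mm to knob top',R.T@(k-st['ee_pos'])*1e3)
print(R)"
```

```text
[0.566979  0.2409452 0.112    ] [0.63452232 0.24953576 0.067     ] 0.0680874265456342
dir crank 0.09440251775146136
tool shift mm to knob top [-50.41463856 -60.98525495  91.59533287]
[[-9.89480924e-01 -1.44663340e-01 -1.35285845e-04]
 [-1.44663335e-01  9.89480933e-01 -4.61902957e-05]
 [ 1.40544807e-04 -2.61335150e-05 -9.99999990e-01]]
```

{"op": "arm_command", "data": {
  "series": [
    {"grip": -1, "xyz": [-25, -30, 0], "dr": [0, 0, 0]},
    {"grip": -1, "xyz": [-25, -31, 0], "dr": [0, 0, 0]},
    {"grip": -1, "xyz": [0, 0, 25], "dr": [0, 0, 0]},
    {"grip": -1, "xyz": [0, 0, 30], "dr": [0, 0, 0]},
    {"grip": -1, "xyz": [0, 0, 30], "dr": [0, 0, 0]},
    {"grip": -1, "xyz": [0, 0, 20], "dr": [0, 0, 0]},
    {"grip": -1, "xyz": [0, 0, 0], "dr": [0, 0, 0]},
    {"grip": -1, "xyz": [0, 0, 0], "dr": [0, 0, 0]}
  ]
}}

```text
time_s: 2.88
ee_pos: [0.5674, 0.2413, 0.1002]
orientation: [-0.074, 0.997, 0.0, 0.001]
contact_force: [0.6, 0.1, 0.7]
grip_width: 0.0854
grasp_force: 0.0
```

```bash
python3 -c "
from h import *
s=wrist('pics/w2.png');print(s['time_s'],s['ee_pos'],s['contact_force'])"
```

```text
2.875 [0.56741347 0.24125654 0.10022017] [0.64313798 0.12269535 0.7348725 ]
```

View pics/w2.png

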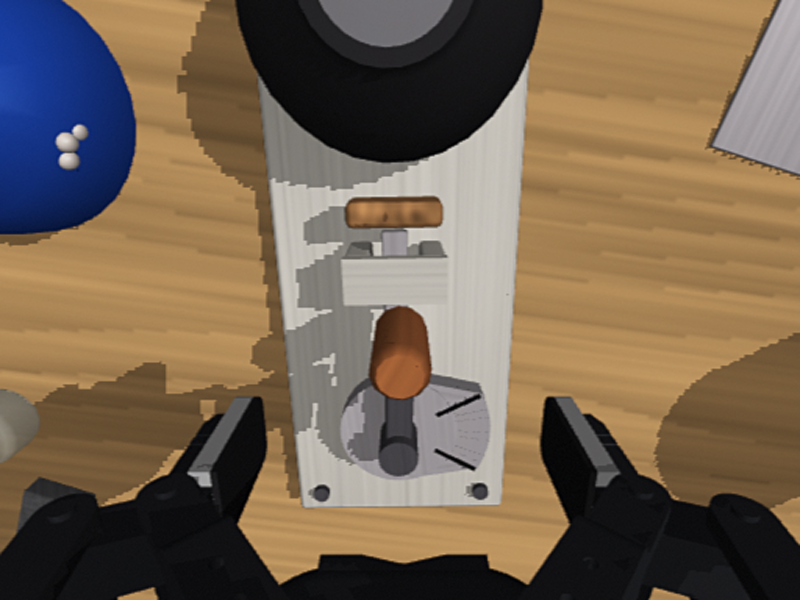

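The knob top is at (401,372), between the finger tips at columns 264 and 542, with the shaft end at (398,455).

```bash
python3 -c "
from h import *
k=wp(401,372,.112);s=wp(398,455,.067)
print(k,s,np.linalg.norm((k-s)[:2]))
print('crank',np.arctan2(*(k-s)[1::-1])%(2*np.pi)-(np.arctan2(-.1604,-.987)%(2*np.pi))+.129)"
```

```text
[0.56409268 0.24017175 0.112     ] [0.63263089 0.2485439  0.067     ] 0.06904766275404907
crank 0.08944672242920548
```

{"op": "arm_command", "data": {
  "series": [
    {"grip": -1, "xyz": [2, 0, 14], "dr": [0, 0, 0]},
    {"grip": -1, "xyz": [0, 0, 12], "dr": [0, 0, 0]},
    {"grip": 0.3, "xyz": [0, 0, 0], "dr": [0, 0, 0]},
    {"grip": 0.3, "xyz": [0, 0, 0], "dr": [0, 0, 0]},
    {"grip": 1, "xyz": [0, 0, 0], "dr": [0, 0, 0]},
    {"grip": 1, "xyz": [0, 0, 0], "dr": [0, 0, 0]},
    {"grip": 1, "xyz": [0, 0, 0], "dr": [0, 0, 0]},
    {"grip": 1, "xyz": [0, 0, 0], "dr": [0, 0, 0]}
  ],
  "squeeze": 40
}}

```text
time_s: 3.92
ee_pos: [0.5652, 0.2407, 0.0735]
orientation: [-0.074, 0.997, 0.0, 0.001]
contact_force: [-0.2, -0.5, 4.7]
grip_width: 0.0216
grasp_force: 39.4
```

```bash
python3 -c "
import numpy as np
f=np.radians(np.linspace(-1.4,90.8,17));p=np.round(70*np.c_[np.cos(f),-np.sin(f)],1)
print(np.round(np.diff(p,axis=0),1).tolist())"
```

```text
[[-0.2, -7.0], [-0.9, -7.0], [-1.6, -6.9], [-2.2, -6.6], [-3.0, -6.4], [-3.5, -6.1], [-4.2, -5.7], [-4.6, -5.2], [-5.2, -4.8], [-5.7, -4.2], [-6.0, -3.6], [-6.4, -3.0], [-6.6, -2.3], [-6.9, -1.7], [-6.9, -0.9], [-7.1, -0.3]]
```

{"op": "arm_command", "data": {
  "series": [
    {"grip": 1, "xyz": [-0.2, -7, 0], "dr": [0, 0, 0]},
    {"grip": 1, "xyz": [-0.9, -7, 0], "dr": [0, 0, 0]},
    {"grip": 1, "xyz": [-1.6, -6.9, 0], "dr": [0, 0, 0]},
    {"grip": 1, "xyz": [-2.2, -6.6, 0], "dr": [0, 0, 0]},
    {"grip": 1, "xyz": [-3, -6.4, 0], "dr": [0, 0, 0]},
    {"grip": 1, "xyz": [-3.5, -6.1, 0], "dr": [0, 0, 0]},
    {"grip": 1, "xyz": [-4.2, -5.7, 0], "dr": [0, 0, 0]},
    {"grip": 1, "xyz": [-4.6, -5.2, 0], "dr": [0, 0, 0]}
  ]
}}

```text
time_s: 4.92
ee_pos: [0.5919, 0.1933, 0.0734]
orientation: [-0.074, 0.997, 0.0, -0.0]
contact_force: [-5.0, 2.6, 7.2]
grip_width: 0.0217
grasp_force: 39.7
```

{"op": "arm_command", "data": {
  "series": [
    {"grip": 1, "xyz": [-5.2, -4.8, 0], "dr": [0, 0, 0]},
    {"grip": 1, "xyz": [-5.7, -4.2, 0], "dr": [0, 0, 0]},
    {"grip": 1, "xyz": [-6, -3.6, 0], "dr": [0, 0, 0]},
    {"grip": 1, "xyz": [-6.4, -3, 0], "dr": [0, 0, 0]},
    {"grip": 1, "xyz": [-6.6, -2.3, 0], "dr": [0, 0, 0]},
    {"grip": 1, "xyz": [-6.9, -1.7, 0], "dr": [0, 0, 0]},
    {"grip": 1, "xyz": [-6.9, -0.9, 0], "dr": [0, 0, 0]},
    {"grip": 1, "xyz": [-7.1, -0.3, 0], "dr": [0, 0, 0]}
  ]
}}

```text
time_s: 5.92
ee_pos: [0.6454, 0.1795, 0.0734]
orientation: [-0.074, 0.997, -0.0, -0.0]
contact_force: [-4.7, -0.7, 7.3]
grip_width: 0.0215
grasp_force: 39.7
```

{"op": "arm_command", "data": {
  "series": [
    {"grip": 1, "xyz": [0, 0, 0], "dr": [0, 0, 0]},
    {"grip": 1, "xyz": [0, 0, 0], "dr": [0, 0, 0]}
  ]
}}

```text
time_s: 6.18
ee_pos: [0.6464, 0.1796, 0.0735]
orientation: [-0.074, 0.997, -0.0, 0.001]
contact_force: [-0.2, 0.5, 5.2]
grip_width: 0.0216
grasp_force: 39.5
```

```bash
python3 -c "
from h import *
s=wrist('pics/w3.png');print(s['time_s'],s['ee_pos'],s['contact_force'])"
```

```text
6.175 [0.64643485 0.17961575 0.07346813] [-0.16160244  0.50581217  5.18598333]
```

View pics/w3.png

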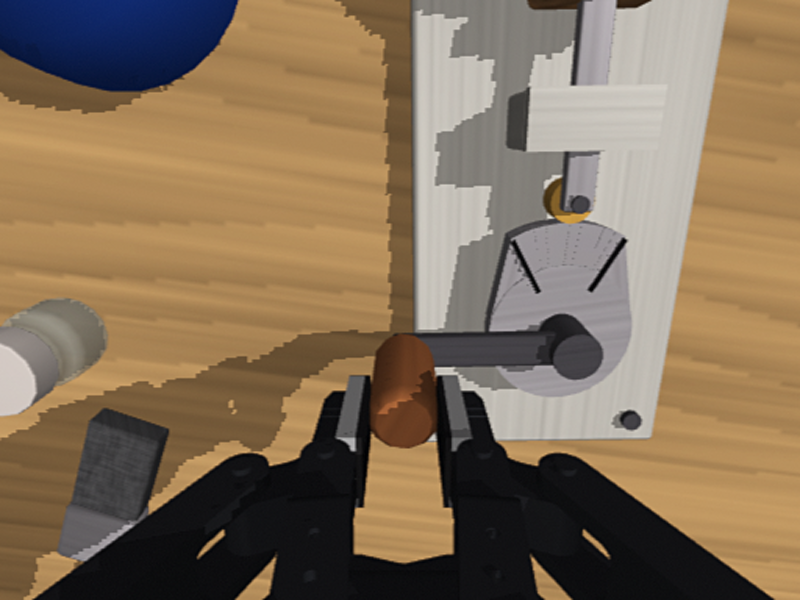

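The roller at (571,205) sits midway between the scribed lines at (525,265) and (608,265), and the arm is square to the plate. Next I release and rise.

{"op": "arm_command", "data": {
  "series": [
    {"grip": 0, "xyz": [0, 0, 0], "dr": [0, 0, 0]},
    {"grip": 0, "xyz": [0, 0, 0], "dr": [0, 0, 0]},
    {"grip": 0, "xyz": [0, 0, 0], "dr": [0, 0, 0]},
    {"grip": 0, "xyz": [0, 0, -20], "dr": [0, 0, 0]},
    {"grip": 0, "xyz": [0, 0, -40], "dr": [0, 0, 0]},
    {"grip": 0, "xyz": [0, 0, -40], "dr": [0, 0, 0]},
    {"grip": 0, "xyz": [0, 0, 0], "dr": [0, 0, 0]},
    {"grip": 0, "xyz": [0, 0, 0], "dr": [0, 0, 0]}
  ]
}}

```text
time_s: 7.22
ee_pos: [0.6457, 0.1803, 0.1733]
orientation: [-0.074, 0.997, 0.0, 0.0]
contact_force: [0.3, 0.4, -1.1]
grip_width: 0.0427
grasp_force: 0.0
```

```bash
python3 -c "
from h import *
s=wrist('pics/w4.png');print(s['time_s'],s['ee_pos'],s['contact_force'],s['grip_width'])"
```

```text
7.225 [0.64568156 0.18028928 0.17331773] [ 0.31253606  0.35504817 -1.11243609] 0.04272756256630524
```

View pics/w4.png

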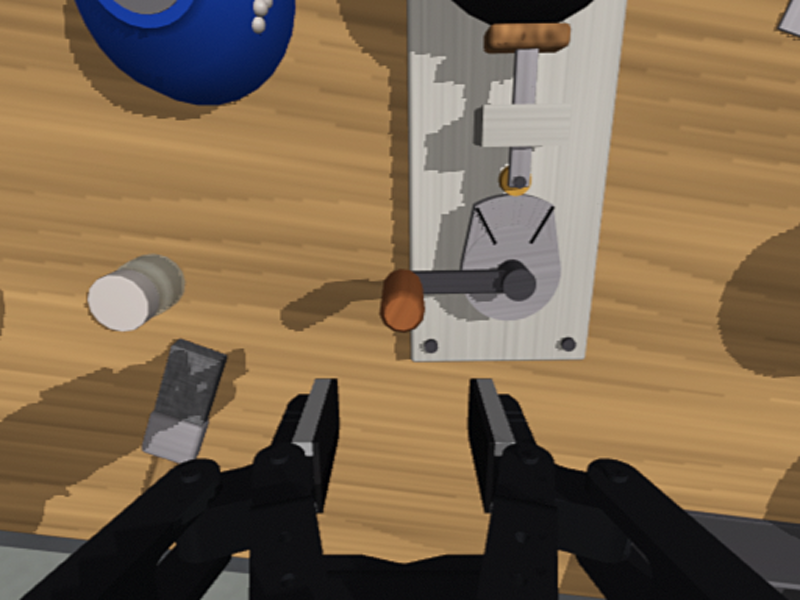

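The gripper is clear of the knob at (402,305). The roller at (515,181) is mid-dwell, and the cork pad at (527,38) presses the bowl in its place.

```bash
python3 -c "
from cell import job
print(job.job_done())"
```

```text
the job is handed in; nothing more can be done
None
```

I turned the crank on the black bowl's fixture to mid-dwell (about 1.7 rad), where the last picture shows the cork pad pressing the bowl in its seat; I then let go and handed the job in at about 7 s, with no verdict shown.

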